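Pin the food bin's flap shut

ROBOT

A 6-joint arm with a two-finger parallel gripper is mounted at the origin on the work surface. World frame = base frame: x ahead of the robot, y to its left, z up, the work surface at z = 0. Lengths are in m, angles in rad, forces in N, time in s.
With the tool pointing down it reaches from about 0.35 to 0.85 m from the base axis. Payload 8.1 kg.
Tool frame: the origin (TCP) lies at the very end of the fingers, on their centre line; the grasp point (between the pads) lies 19 mm behind it; z points along the fingers, y is the direction in which the jaws open and shut (so a half turn about z gives the same grasp; the last joint's range is limited). The gripper opens to 93 mm and grips with 3 to 60 N. Pads are 15 mm wide; open, the fingers measure 128 mm over their backs; the gripper's body (75 mm by 188 mm) begins 65 mm behind the grasp point.
Start: joints at [1.193, 0.13, 1.488, -0, 1.523, -0.085], TCP at [0.173, 0.574, 0.219] pointing down, gripper open.
Joint ranges: [-2.96, 2.96], [-0.89, 2.26], [0.02, 2.5], [-1.34, 4.48], [0, 2.73], [-2.66, 2.66]. Speed limits (rad/s): [2.39, 2.39, 2.79, 3.14, 3.14, 3.14].

INTERFACE

Orientations are given as a rotation vector (axis times angle).
In Python, from plant import * gives the robot as it stands.
- The arm moves only by the tool apply_moves, never from a script. Its argument "commands" is one flat list of numbers, 7 for each row, row after row: the shift along the world's x, y, z in cm, then the turn, a rotation vector about the world's x, y, z in rad, then the finger opening in cm, from 0 to 9.3. A call has 1 to 8 rows; each row shifts and turns the pose as measured when the row begins; what a row does not reach is not made up. A row lasts 1/8 s, in which the tool goes at most 62.5 mm and 10.7 degrees, less where a joint would pass 70% of its speed; a pose out of reach is approached as far as the arm can. A call with a gripper value outside its range is refused whole. The fingers move at their own pace and stop on an object; "squeeze" is the grip in N (left out, the last holds). Time passes only in rows, so rows that do not move let the fingers close. It gives the time, the measured TCP pose, the force and the opening at its end, in the units of the state.
- read_state(): the state, without advancing time (a new reading comes with each control period).
- read_camera(name): name is "scene" or "top" or "wrist"; returns (picture, depth): 420x560x3 uint8, blue, green, red; 420x560 float32, m along the optical axis (not along the pixel's ray), 0 where there is no reading.
- camera_model(name): a dict with "intrinsics" (3x3 intrinsics, pixels), "R" (3x3) and "t" (3): a world point X has camera coordinates R X + t. Camera axes: x right, y down, z forward; pixel columns grow to the right and rows downward; lengths in m; the calibration is good to about 2 mm. A picture is of the moment at which its call begins: read the wrist's pose just before it. camera_model takes no time and is no camera call; for the wrist camera it gives the pose at the moment of the call.
- close_job(): hands the job in, once; it reports no verdict.
Trained networks look in the newest picture that a camera, given by its name, has taken for a name from the list of things; names that differ only in an ending like _2 or _b are one class to them, and where a whole thing is asked for, a point or a joint stands for the part that bears it (a point fixed in the world has none). Each returns a list of dicts, best first, with "conf" (0 to 1); they miss things now and then, are a little off and sometimes report something else, mostly with a low value. They report only what shows in the picture. A call takes as long as a camera call.
- find_in(query, camera): "point" ([x, y, z] in m, in the coordinates of the camera as it stood for that picture, good to about 4 mm: the middle of the surface that is visible of it).
- cut_out(query, camera): "mask" (420x560 bool, what is visible of it).
- spot_point(query, camera): "point" ([x, y, z] in m, in the coordinates of the camera as it stood for that picture, good to about 4 mm: a listed point, or the origin of a listed thing).
The state is a dict: "t": time; "q": joint angles; "dq": joint speeds; "joint_torque": joint torques, N m; "tool_pos": TCP position; "orientation": TCP orientation; "force": force on the tool from outside, world axes, zero at the start; "wrist_torque": the same for the moment, N m; "opening": finger opening in m.
Only numpy, scipy, OpenCV 4.12 (cv2) and the standard library are available. Lean on these libraries where they do the work, as an engineer would, in place of code of your own. Each camera call takes 0.05 s, during which the arm holds its last target. There are 200 camera calls.

TASK

Swing the food bin's front flap fully shut, then take the lock pin from its wooden holder and push it down through the flap's tongue and both metal plates of the bin until its collar sits flush on the tongue, and let go. The flap has slack on its hinge and hangs off to one side, so feel for its hole and draw it into line; press gently, never harder than about 30 N, and leave the other things on the table where they are.

Things in the scene. Friction and masses are not known exactly. Their poses are not given: they have to be found in the camera images.
- bin: grey bin with blue lid, fixed, 200 (x) x 220 (y) x 152 mm high; origin: centre of its underside; x points from the flap side to the back, z up. Its front is shut by a blue flap, hinged at its lower edge. A yellow tongue on the flap's top edge, 90 mm wide, 60 long, 8 thick, with a 12 mm hole, lies on the bin's upper metal plate when shut, its top face then 148.5 mm above the table.
- flap (a joint): flap angle, rad: 0 shut (upright, at a stop), positive leaning out towards the robot. Hinge line along the bin's y at x = -106, z = 12 mm in the bin's frame; flap 8 mm thick (outer face 4 mm in front of the hinge line), 176 wide, reaching 136 mm up from the hinge. Stiff, about 0.3 N m: stays where it is left; shut it by pushing on the outer face.
- bin_hole (a point): centre of the 12 mm hole in the top face of the bin's upper plate (12 mm thick), 140 mm above the table; x = -72, y = 0 mm in the bin's frame, axes alike. With the flap shut, the tongue's hole has the same x, but its y is unmeasured: the flap has slack along its hinge and is found 4 to 20 mm towards the bin's +y. It shifts along y under about 4 N and stays where it is put.
- lower_hole (a point): centre of the 12 mm hole at the underside of the bin's lower metal plate (8 mm thick, 16 mm below the upper plate), 36 mm straight below bin_hole.
- holder: wooden block 60 x 60 x 65 mm, fixed to the table, with a 12 mm upright hole right through it in which the pin stands. Origin: centre of its underside.
- pin_grip (a point): middle of the lock pin's red round grip (17 mm across, 48 long); z points from tip to grip. Below it a steel collar (26 mm across, 5 thick) and a steel shank (10 mm across, 55 long) narrowing to 9 mm over the last 2 mm at the tip. Collar's underside 29 mm below this point, tip 84 mm below. About 60 g; stands in the holder, collar resting on the block.
- pin_collar (a point): centre of the underside of the pin's collar, 29 mm below the middle of the grip
- pin_tip (a point): the pin's tip, 55 mm below the collar's underside
- pin: the whole lock pin; origin at its tip, z up along the pin
- stove: blue gas canister 108 mm wide with a small burner on top, 140 mm high in all; origin at the centre of its underside; leave alone
- cup_big: titanium cup, 92 mm wide, 75 mm high, origin at the centre of its underside; leave alone
- cup_small: narrower titanium cup, 66 mm wide, 88 mm high, nested in the big one, origin at the centre of its underside; leave alone
- bowl: heavy white ceramic bowl, 144 mm wide, 60 mm high, origin at the centre of its underside; leave alone
- tongs: steel tongs lying flat, 250 mm long along its x, 52 mm wide, 12 mm high; leave alone
- jar: amber glass jar, 54 mm wide, 85 mm high, origin at the centre of its underside; leave alone

How it is judged:
By the outcome, as a careful person would: the job done as asked, in the order asked, and still so for the second after the job is handed in, with the robot touching nothing.
It also fails if it takes over 72 s, if anything falls off the work surface, if the arm or the gripper's body presses on something with over 40 N, if the wrist force passes 120 N, or if a joint passes its speed limit or range.

## Working session

There is one attempt and no reset: what is moved stays moved. The work goes in short steps, Python scripts to look and compute and a tool call to move; the robot and the scene stay as the last step left them, time stands still between calls to the robot, and variables do not carry over. Pictures are saved under pics/ and viewed, about 8 in all and at most 12, crops included, and the job is handed in when it is done.

Besides the shell and the picture viewer there is one more tool, called as a command line: name --argument value ..., lists and objects as JSON in quotes. apply_moves: Moves the arm, as the interface text tells. Its arguments: {"type":"object","properties":{"commands":{"type":"array"},"squeeze":{"type":"number"}},"required":["commands"]}

```bash
mkdir -p pics
cat > h.py <<'E'
from plant import *
import numpy as np, cv2
from scipy.spatial.transform import Rotation as Ro
def w(cam,p,m=None):
    m=m or camera_model(cam); return np.array(m["R"]).T@(np.array(p)-np.array(m["t"]))
def cloud(cam,d,m=None):
    m=m or camera_model(cam); K=np.array(m["intrinsics"])
    v,u=np.mgrid[:d.shape[0],:d.shape[1]]
    P=np.stack([(u-K[0,2])/K[0,0]*d,(v-K[1,2])/K[1,1]*d,d],-1)
    return (P-np.array(m["t"]))@np.array(m["R"])
E
cat > a.py <<'E'
from h import *
np.set_printoptions(precision=4,suppress=True)
print(read_state())
for c in ("scene","top"):
    im,d=read_camera(c); cv2.imwrite(f"pics/{c}0.png",im); np.save(c+"0.npy",d)
    for n in ("bin_hole","bin","holder","pin_grip","pin_collar","lower_hole","stove","jar","bowl","tongs","cup_big"):
        for r in spot_point(n,c)[:2]: print(c,n,round(r["conf"],2),w(c,r["point"]))
E
python3 a.py
```

```text
{'t': 0.0, 'q': array([ 1.1926,  0.1311,  1.4893, -0.    ,  1.523 , -0.0854]), 'dq': array([0.0006, 0.0004, 0.0008, 0.    , 0.0004, 0.0014]), 'joint_torque': array([ -0.0008, -55.9854, -49.1752,   0.0768,   0.0357,  -0.0002]), 'tool_pos': array([0.1729, 0.5739, 0.2176]), 'orientation': array([-0.4582, -3.1076,  0.0028]), 'force': array([-0.1645, -0.1429, -0.2568]), 'wrist_torque': array([-0.0212,  0.0185,  0.0111]), 'opening': 0.09313889726679168}
scene bin_hole 0.72 [0.5813 0.0103 0.1398]
scene bin_hole 0.58 [ 0.504  -0.4893  0.0011]
scene bin 0.55 [ 0.6521 -0.0012 -0.0024]
scene holder 0.95 [0.4964 0.3094 0.0011]
scene pin_grip 0.67 [ 0.6471 -0.3509  0.0022]
scene pin_grip 0.59 [0.4952 0.3056 0.0978]
scene pin_collar 0.49 [0.4956 0.3155 0.065 ]
scene lower_hole 0.66 [0.5806 0.0098 0.107 ]
scene stove 0.83 [ 0.691   0.3285 -0.002 ]
scene jar 0.77 [ 0.505   0.478  -0.0017]
scene bowl 0.66 [ 0.4194 -0.3039  0.0009]
scene bowl 0.51 [ 0.6536 -0.0011 -0.    ]
scene tongs 0.94 [ 0.5031 -0.4934 -0.001 ]
scene cup_big 0.84 [ 0.6473 -0.3491 -0.0003]
top bin_hole 0.73 [0.5821 0.012  0.14  ]
top bin 0.7 [ 0.6514 -0.0015  0.0007]
top holder 0.61 [ 0.4933  0.3127 -0.0032]
top pin_grip 0.65 [0.4983 0.3114 0.0902]
top pin_collar 0.64 [0.4956 0.3152 0.0638]
top lower_hole 0.93 [0.5815 0.0107 0.1037]
top jar 0.67 [ 0.5092  0.4867 -0.0002]
top bowl 0.66 [ 0.4212 -0.3025  0.0039]
top tongs 0.85 [ 0.5112 -0.4878 -0.0012]
```

View pics/scene0.png

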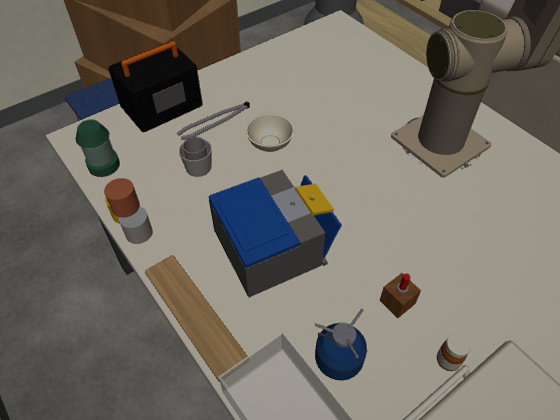

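View pics/top0.png

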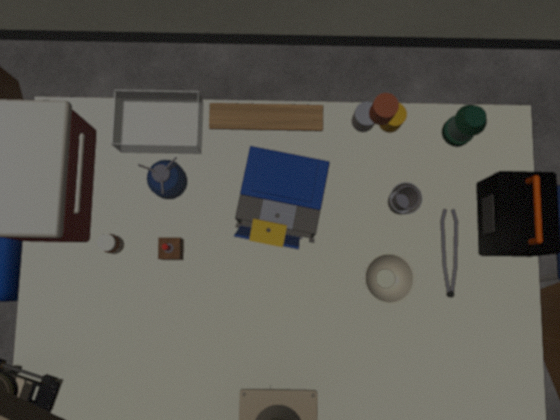

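The scene picture shows the bin at (270,230), with its flap leaning out and the yellow tongue at (315,198), and the pin in the holder at (402,290). The top picture shows the bin turned about 10°, with the tongue at (268,232) and the holder at (170,248). Next I'll measure the bin's yaw, the flap, the tongue hole and the pin.

```bash
cat > b.py <<'E'
from h import *
np.set_printoptions(precision=4,suppress=True)
for c in ("top","scene"):
    im=cv2.imread(f"pics/{c}0.png"); d=np.load(c+"0.npy"); P=cloud(c,d)
    hsv=cv2.cvtColor(im,cv2.COLOR_BGR2HSV); ok=d>0
    near=ok&(np.hypot(P[...,0]-.63,P[...,1])<.22)
    lid=near&(P[...,2]>.143)&(abs(hsv[...,0].astype(int)-112)<12)&(hsv[...,1]>150)
    r=cv2.minAreaRect((P[lid][:,:2]*1000).astype(np.float32)); print(c,"lid",r,P[lid][:,2].mean())
    top=near&(P[...,2]>.13)&(P[...,0]>.57)
    yel=near&(abs(hsv[...,0].astype(int)-25)<8)&(hsv[...,1]>180)&(P[...,2]>.08)
    Q=P[yel]; r=cv2.minAreaRect((Q[:,:2]*1000).astype(np.float32))
    A=np.c_[Q[:,:2],np.ones(len(Q))]; co=np.linalg.lstsq(A,Q[:,2],rcond=None)[0]
    print(c,"tongue",r,Q.mean(0),"plane",co,"tilt deg",np.degrees(np.arctan(np.hypot(*co[:2]))),np.degrees(np.arctan2(co[1],co[0])))
    red=ok&((hsv[...,0]<6)|(hsv[...,0]>174))&(hsv[...,1]>150)&(np.hypot(P[...,0]-.496,P[...,1]-.311)<.04)
    R=P[red]; T=R[R[:,2]>.112]; print(c,"grip",R.mean(0),R[:,2].max(),"top",T.mean(0),len(T))
    big=cv2.resize(im[170:270,215:355] if c=="top" else im[160:280,260:400],None,fx=5.5,fy=5,interpolation=cv2.INTER_CUBIC)
    cv2.imwrite(f"pics/{c}crop.png",big[:600,:800])
E
python3 b.py
```

```text
top lid ((681.6837768554688, -5.405891418457031), (211.5037841796875, 129.1015625), 79.57769775390625) 0.15071555894878552
top tongue ((533.6393432617188, 37.0283203125), (83.44744110107422, 49.87876892089844), 80.67972564697266) [0.5338 0.0353 0.1512] plane [ 0.3336 -0.0682 -0.0245] tilt deg 18.803168047176587 -11.553560185257878
top grip [0.4952 0.3137 0.1125] 0.12253001526045104 top [0.4941 0.3117 0.1188] 24
scene lid ((684.3193969726562, -7.1383209228515625), (219.48619079589844, 135.313232421875), 79.42002868652344) 0.15001435955470316
scene tongue ((534.6895751953125, 34.69048309326172), (92.543212890625, 58.5661735534668), 79.29492950439453) [0.5371 0.0373 0.1509] plane [ 0.2977 -0.0572 -0.0068] tilt deg 16.8636329591532 -10.873286448243459
scene grip [0.4986 0.3116 0.1023] 0.12171102332677573 top [0.4965 0.3103 0.1175] 42
```

View pics/topcrop.png

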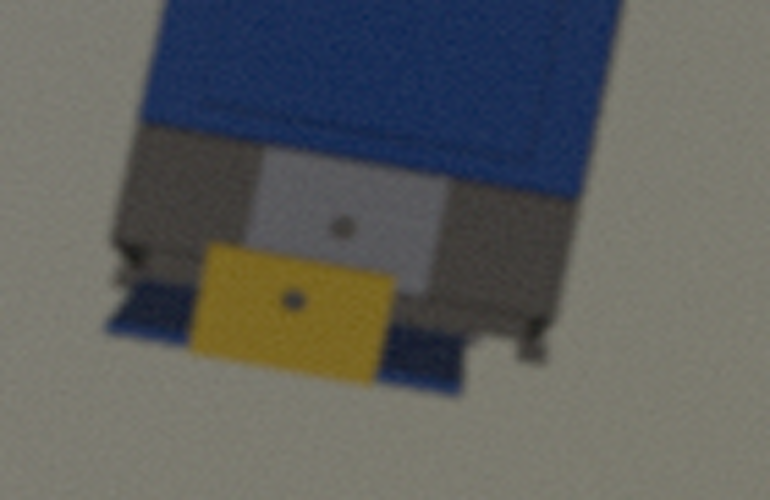

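The top crop shows the plate hole at crop (343,228), which is image (277,216), and the tongue hole at (292,299), which is image (268,230). The flap is shifted to +y by roughly 14 mm and leans out by about 0.3 rad.

```bash
cat >> h.py <<'E'
YAW=np.radians(-10.5); O=np.array([.651,-.0005]); BX=np.array([np.cos(YAW),np.sin(YAW)]); BY=np.array([-BX[1],BX[0]])
def b2w(x,y): return O+BX*x+BY*y
def w2b(p): q=np.asarray(p)[:2]-O; return np.array([q@BX,q@BY])
def need(xyz,yaw_y=BY):
    s=read_state(); R=Ro.from_rotvec(s["orientation"]); best=None
    for sg in (1,-1):
        y=np.array([*(sg*yaw_y),0.]); z=np.array([0,0,-1.]); T=Ro.from_matrix(np.c_[np.cross(y,z),y,z])
        v=(T*R.inv()).as_rotvec()
        if best is None or np.linalg.norm(v)<np.linalg.norm(best): best=v
    print("shift cm",(np.array(xyz)-s["tool_pos"])*100,"turn",best,"q6",s["q"][5],"t",s["t"],"F",s["force"])
E
cat > c.py <<'E'
from h import *
np.set_printoptions(precision=4,suppress=True)
m=camera_model("top");K=np.array(m["intrinsics"])
for (u,v),z in (((277.4,215.6),.14),((268.1,229.8),.155)):
    r=np.array(m["R"]).T@np.linalg.solve(K,[u,v,1]); c=-np.array(m["R"]).T@np.array(m["t"])
    p=c+r*(z-c[2])/r[2]; print(p,w2b(p))
need([*b2w(-.19,.01),.215])
E
python3 c.py
```

```text
[0.5797 0.012  0.14  ] [-0.0724 -0.0007]
[0.5398 0.0357 0.155 ] [-0.1159  0.0153]
shift cm [ 29.2846 -53.052   -0.365 ] turn [-0.      0.      0.1095] q6 -0.08540433282194382 t 1.2 F [-0.8396  0.1037  0.4255]
```

apply_moves --commands '[2.5,-4.5,0,0,0,0.02,0,3,-5.2,0,0,0,0.02,0,3,-5.2,0,0,0,0.02,0,3,-5.2,0,0,0,0.02,0,3,-5.2,0,0,0,0.02,0,3,-5.2,0,0,0,0.01,0,3,-5.2,0,0,0,0,0,3,-5.2,0,0,0,0,0]' --squeeze 20

```text
t: 2.2
tool_pos: [0.4112, 0.1559, 0.2191]
orientation: [0.268, 3.126, 0.004]
force: [-0.1, 0.4, 0.2]
opening: 0.0177
```

```bash
python3 -c "
from h import *
need([*b2w(-.19,.01),.11])"
```

```text
shift cm [  5.47552905 -11.19267457 -10.90906863] turn [-0.00202515  0.00452599 -0.01246701] q6 -1.1551617019041354 t 2.2 F [-0.11017438  0.44253157  0.2220589 ]
```

apply_moves --commands '[2.5,-5,0,0,0,0,0,2.5,-5,0,0,0,-0.01,0,1,-1.9,-3,0,0,0,0,0,0,-4,0,0,0,0,0,0,-4,0,0,0,0,0,0,0,0,0,0,0]'

```text
t: 2.95
tool_pos: [0.4751, 0.0273, 0.1089]
orientation: [0.296, 3.117, 0.004]
force: [-0.2, 0.2, -0.0]
opening: 0.0004
```

```bash
python3 -c "
from h import *
need([*b2w(-.19,.01),.115])
print(w2b(read_state()['tool_pos']))"
```

```text
shift cm [-0.9098162   1.66974264  0.61276783] turn [-0.00138557  0.01068202  0.00638928] q6 -1.4336518756704408 t 2.95 F [-0.20117403  0.19737212 -0.00650246]
[-0.17801132 -0.00475982]
```

apply_moves --commands '[0.3,1.5,0,0,0,0,0,1,-0.2,0,0,0,0,0,1,-0.2,0,0,0,0,0,1,-0.2,0,0,0,0,0,1,-0.2,0,0,0,0,0]'

```text
t: 3.58
tool_pos: [0.5243, 0.0359, 0.1157]
orientation: [0.293, 3.109, 0.005]
force: [-2.7, 1.1, 1.6]
opening: 0.0006
```

```bash
python3 -c "
from h import *
print(w2b(read_state()['tool_pos']))"
```

```text
[-0.13122483  0.01268948]
```

apply_moves --commands '[0.5,-0.1,-0.3,0,0,0,0,0.3,-0.1,-0.1,0,0,0,0,0.3,0,-0.1,0,0,0,0]'

```text
t: 3.95
tool_pos: [0.5363, 0.0333, 0.11]
orientation: [0.294, 3.11, 0.005]
force: [-3.2, 0.4, 1.1]
opening: 0.0006
```

```bash
python3 -c "
from h import *
print(w2b(read_state()['tool_pos']))"
```

```text
[-0.11889743  0.01231183]
```

apply_moves --commands '[0.2,0,0,0,0,0,0,0.2,0,0,0,0,0,0]'

```text
t: 4.2
tool_pos: [0.5377, 0.0334, 0.1094]
orientation: [0.294, 3.117, 0.004]
force: [-13.7, 0.9, 9.4]
opening: 0.0003
```

apply_moves --commands '[0.2,0,0,0,0,0,0,0.2,0,0,0,0,0,0]'

```text
t: 4.45
tool_pos: [0.5377, 0.0336, 0.1089]
orientation: [0.295, 3.126, 0.003]
force: [-11.6, 0.8, 9.2]
opening: 0.0004
```

apply_moves --commands '[-2,0.4,0,0,0,0,0,-2,0.4,4,0,0,0,0,0,0,6,0,0,0,0,0,0,6,0,0,0,0,0,0,3,0,0,0,0,0,0,0,0,0,0,0]'

```text
t: 5.2
tool_pos: [0.4951, 0.0416, 0.3034]
orientation: [0.295, 3.124, 0.002]
force: [0.6, 0.4, -0.2]
opening: 0.0006
```

```bash
cat > d.py <<'E'
from h import *
import sys
np.set_printoptions(precision=4,suppress=True)
n=sys.argv[1]
m=camera_model("wrist"); im,d=read_camera("wrist"); cv2.imwrite(f"pics/w{n}.png",im)
P=cloud("wrist",d,m); np.savez(f"w{n}.npz",im=im,P=P,d=d,K=m["intrinsics"],R=m["R"],t=m["t"])
hsv=cv2.cvtColor(im,cv2.COLOR_BGR2HSV)
B=(P[...,:2]-O)@np.c_[BX,BY]
yel=(abs(hsv[...,0].astype(int)-25)<8)&(hsv[...,1]>150)&(d>0)&(P[...,2]>.12)&(P[...,2]<.17)
if yel.sum()>100:
    r=cv2.minAreaRect((B[yel]*1000).astype(np.float32)); print("tongue in bin frame",r,"z",np.percentile(P[yel][:,2],[5,50,95]))
    # tongue hole: hole in the yellow mask
    cs,hi=cv2.findContours(yel.astype(np.uint8),cv2.RETR_CCOMP,cv2.CHAIN_APPROX_NONE)
    K=np.array(m["intrinsics"]);R=np.array(m["R"]);c0=-R.T@np.array(m["t"])
    for c,h in zip(cs,hi[0]):
        if h[3]>=0 and cv2.contourArea(c)>15:
            (u,v),(a,b),_=cv2.fitEllipse(c) if len(c)>5 else ((0,0),(0,0),0)
            ray=R.T@np.linalg.solve(K,[u,v,1]); p=c0+ray*(.1485-c0[2])/ray[2]; print("hole px",u,v,a,b,"bin mm",w2b(p)*1000)
g=lambda x0,x1,y0,y1:(B[...,0]>x0)&(B[...,0]<x1)&(B[...,1]>y0)&(B[...,1]<y1)&(d>0)&(P[...,2]<.16)
for q in ((-.09,-.06,.07,.1),(-.09,-.06,-.1,-.06),(-.06,-.04,-.02,.02)): 
    s=g(*q); print("z at",q,s.sum(),np.median(P[s][:,2]) if s.any() else None)
st=read_state(); print("tcp bin",w2b(st["tool_pos"]),st["tool_pos"],"t",st["t"],"F",st["force"])
E
python3 d.py 1
```

```text
tongue in bin frame ((-85.48812866210938, 13.967466354370117), (89.90936279296875, 50.15900802612305), 89.74284362792969) z [0.1442 0.148  0.1492]
z at (-0.09, -0.06, 0.07, 0.1) 712 0.13949518877114261
z at (-0.09, -0.06, -0.1, -0.06) 1016 0.1394677115898325
z at (-0.06, -0.04, -0.02, 0.02) 0 None
tcp bin [-0.1615  0.0129] [0.4946 0.0416 0.3017] t 5.25 F [ 0.4577 -0.3227 -0.2529]
```

View pics/w1.png

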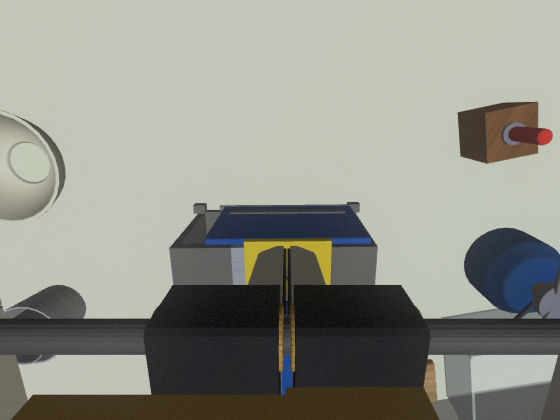

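The wrist view shows the bin at the centre with the flap shut. The tongue is partly hidden by the fingers at (287,265), and the holder and pin are at (500,130). The tongue lies flat (z 0.148), 14 mm towards +y. I'll push its +y edge back with the closed fingertips.

apply_moves --commands '[4.5,3.3,0,0,0,0,0,4.3,3.3,-4,0,0,0,0,0,0,-5,0,0,0,0,0,0,-3,0,0,0,0,0,0,0,0,0,0,0]'

```text
t: 5.88
tool_pos: [0.5764, 0.1068, 0.1681]
orientation: [-0.296, -3.115, 0.003]
force: [-0.2, 0.3, 0.0]
opening: 0.0002
```

```bash
python3 -c "
from h import *
need([*b2w(-.085,.095),.145])"
```

```text
shift cm [ 0.83528552  0.16117346 -2.30562511] turn [ 0.0008944  -0.01236212  0.00615083] q6 -1.2859015446661166 t 5.875 F [-0.18365843  0.33016879  0.02005447]
```

apply_moves --commands '[0.8,0.2,-1.2,0,-0.01,0,0,0,0,-0.7,0,0,0,0,0,0,0,0,0,0,0,0,0,0,0,0,0,0]'

```text
t: 6.38
tool_pos: [0.5864, 0.1087, 0.1508]
orientation: [0.298, 3.125, -0.0]
force: [0.2, 0.2, -0.4]
opening: 0.0002
```

apply_moves --commands '[0,0,-0.6,0,0,0,0,0,0,0,0,0,0,0,-0.2,-1,0,0,0,0,0,0,0,0,0,0,0,0]'

```text
t: 6.88
tool_pos: [0.5851, 0.0979, 0.1461]
orientation: [0.297, 3.122, -0.0]
force: [-0.2, -0.3, 0.4]
opening: 0.0005
```

```bash
python3 -c "
from h import *
need([*b2w(-.085,.076),.145])"
```

```text
shift cm [-0.38604549 -0.81919825 -0.10829238] turn [0.00048749 0.00519932 0.00662511] q6 -1.3007727475281192 t 6.875 F [-0.17001556 -0.2816805   0.39832143]
```

apply_moves --commands '[-0.2,-0.5,-0.1,0,0,0,0,-0.1,-0.3,0,0,0,0,0,0,0,0,0,0,0,0]'

```text
t: 7.25
tool_pos: [0.5819, 0.089, 0.1451]
orientation: [0.298, 3.122, 0.0]
force: [0.2, -0.9, -0.2]
opening: 0.0003
```

apply_moves --commands '[-0.1,-0.4,0,0,0,0,0,-0.1,-0.4,0,0,0,0,0]'

```text
t: 7.5
tool_pos: [0.5799, 0.0809, 0.1452]
orientation: [0.298, 3.122, 0.0]
force: [1.4, 1.7, 0.5]
opening: 0.0005
```

apply_moves --commands '[-0.1,-0.4,0,0,0,0,0]'

```text
t: 7.62
tool_pos: [0.5792, 0.0774, 0.1455]
orientation: [0.297, 3.121, 0.003]
force: [2.2, 4.6, 0.3]
opening: 0.0005
```

```bash
python3 d.py 2
```

```text
tongue in bin frame ((-80.82188415527344, 10.771469116210938), (90.3594970703125, 58.996341705322266), 89.9187240600586) z [0.1465 0.148  0.149 ]
z at (-0.09, -0.06, 0.07, 0.1) 1224 0.13954762443003357
z at (-0.09, -0.06, -0.1, -0.06) 3214 0.13948429997246536
z at (-0.06, -0.04, -0.02, 0.02) 221 0.14823377931660137
tcp bin [-0.0848  0.063 ] [0.5791 0.0769 0.1455] t 7.675 F [0.1283 3.8327 1.2324]
```

apply_moves --commands '[-0.1,-0.3,0,0,0,0,0,0,-0.3,0,0,0,0,0,-0.1,-0.3,0,0,0,0,0]'

```text
t: 8.05
tool_pos: [0.5773, 0.0684, 0.1459]
orientation: [0.296, 3.121, 0.004]
force: [1.4, 4.6, 0.3]
opening: 0.0004
```

```bash
python3 d.py 3
```

```text
tongue in bin frame ((-81.03105163574219, -1.6321678161621094), (58.812435150146484, 97.9083251953125), 0.4851399064064026) z [0.1464 0.148  0.149 ]
z at (-0.09, -0.06, 0.07, 0.1) 1788 0.13956792189565104
z at (-0.09, -0.06, -0.1, -0.06) 3414 0.13951508560154663
z at (-0.06, -0.04, -0.02, 0.02) 35 0.14708425884235918
tcp bin [-0.085   0.0539] [0.5773 0.068  0.146 ] t 8.1 F [1.2945 3.5824 1.5549]
```

View pics/w3.png

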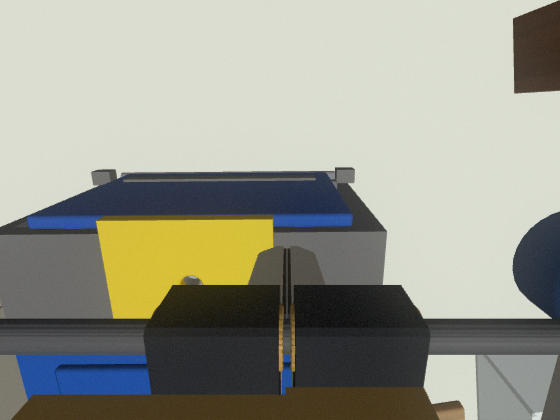

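The tongue's front edge runs from (99,221) to (274,217), and its hole shows at (192,281), just above the gripper body.

Run:
```python
from h import *
for n in (2,3):
    f=np.load(f"w{n}.npz"); im=f["im"];K,R,t=f["K"],f["R"],f["t"]
    hsv=cv2.cvtColor(im,cv2.COLOR_BGR2HSV); m=((abs(hsv[...,0].astype(int)-27)<8)&(hsv[...,1]>150)).astype(np.uint8)
    c0=-R.T@t
    for v in (230,235,240):
        u=np.where(m[v])[0]; u=u[u<330]
        for x in (u.min()-.5,u.max()+.5):
            r=R.T@np.linalg.solve(K,[x,v,1]); p=c0+r*(.1485-c0[2])/r[2]; print(n,v,x,w2b(p)*1000)
f=np.load("w3.npz");K,R,t=f["K"],f["R"],f["t"];c0=-R.T@t
for u,v in ((192,281),(180.5,281),(203.5,281)):
    r=R.T@np.linalg.solve(K,[u,v,1]); p=c0+r*(.1485-c0[2])/r[2]; print("hole",w2b(p)*1000)
```

```text
2 230 95.5 [-104.55990088  -34.03780043]
2 230 272.5 [-103.88871244   56.38930562]
2 235 97.5 [-101.82443324  -33.47318636]
2 235 272.5 [-101.15398188   56.33919609]
2 240 98.5 [-99.06780427 -33.41824726]
2 240 272.5 [-98.39428447  56.28862909]
3 230 96.5 [-104.60823157  -42.92196622]
3 230 272.5 [-103.95170968   47.16691243]
3 235 98.5 [-101.86678598  -42.35379512]
3 235 272.5 [-101.20924744   47.11811661]
3 240 99.5 [-99.10399916 -42.29593773]
3 240 272.5 [-98.44169112  47.0688743 ]
hole [-75.09882845   3.39911435]
hole [-75.14785124  -2.77235728]
hole [-75.04979205   9.57229931]
```

apply_moves --commands '[0,-0.2,0,0,0,0,0,0,0,0,0,0,0,0]'

```text
t: 8.35
tool_pos: [0.577, 0.0658, 0.1459]
orientation: [0.297, 3.121, 0.004]
force: [0.3, 2.8, 1.3]
opening: 0.0006
```

apply_moves --commands '[0.1,0.5,0,0,0,0,0,0.2,1,0,0,0,0,0,0,0,4,0,0,0,0,-1,4,5,0,0,0,4,-2,5,0,0,0,0,4,-2,5,0,0,0,0,4,0,0,0,0,0,0,4]'

```text
t: 9.22
tool_pos: [0.5276, 0.2248, 0.2369]
orientation: [0.302, 3.123, -0.002]
force: [1.0, -1.2, 0.1]
opening: 0.036
```

```bash
cat > e.py <<'E'
from h import *
np.set_printoptions(precision=4,suppress=True)
im,d=read_camera("top"); cv2.imwrite("pics/top2.png",im); m=camera_model("top"); K,R,t=[np.array(m[k]) for k in ("intrinsics","R","t")]
P=cloud("top",d); B=(P[...,:2]-O)@np.c_[BX,BY]
hsv=cv2.cvtColor(im,cv2.COLOR_BGR2HSV); y=(abs(hsv[...,0].astype(int)-25)<8)&(hsv[...,1]>150)&(np.hypot(B[...,0]+.08,B[...,1])<.08)
print(cv2.minAreaRect((B[y]*1000).astype(np.float32)),B[y].mean(0)*1000,y.sum())
for c in ("top",):
  for n in ("pin_grip","pin_collar","holder"):
    for r in spot_point(n,c)[:1]: print(n,r["conf"],w(c,r["point"]))
need([.496,.312,.16])
E
python3 e.py
```

```text
((-81.37942504882812, 1.25250244140625), (58.22142791748047, 87.57701110839844), 0.2750818431377411) [-81.3656   1.2538] 700
pin_grip 0.5 [0.4968 0.3122 0.0948]
pin_collar 0.5 [0.4947 0.3167 0.0667]
holder 0.94 [ 0.4952  0.3124 -0.0013]
shift cm [-3.3047  9.1515 -7.6043] turn [0.003  0.003  0.0144] q6 -1.0650805172719167 t 9.425 F [0.2654 0.2053 0.3387]
```

apply_moves --commands '[-1.6,4.5,-2,0,0,0.01,5,-1.6,4.5,-3,0,0,0,5,0,0.2,-2.5,0,0,0,5,0,0,0,0,0,0,5]'

```text
t: 9.93
tool_pos: [0.4995, 0.3089, 0.1586]
orientation: [0.309, 3.122, -0.007]
force: [0.2, -0.9, -0.4]
opening: 0.0496
```

```bash
cat > f.py <<'E'
from h import *
np.set_printoptions(precision=4,suppress=True)
m=camera_model("wrist"); im,d=read_camera("wrist"); cv2.imwrite("pics/w4.png",im); P=cloud("wrist",d,m)
hsv=cv2.cvtColor(im,cv2.COLOR_BGR2HSV)
red=((hsv[...,0]<6)|(hsv[...,0]>174))&(hsv[...,1]>120)&(d>0)&(np.hypot(P[...,0]-.496,P[...,1]-.311)<.05)
R=P[red]; v,u=np.where(red); print(red.sum(),u.min(),u.max(),v.min(),v.max())
if len(R): print(R.min(0),R.max(0)); T=R[R[:,2]>.116]; print("top",T.mean(0),T.min(0),T.max(0))
for n in ("pin_grip","pin_collar"):
    for r in spot_point(n,"wrist")[:1]: print(n,r["conf"],w("wrist",r["point"],m))
need([.496,.312,.15])
E
python3 f.py
```

```text
837 276 408 197 386
[0.4822 0.3    0.0653] [0.519  0.3399 0.2651]
top [0.4942 0.3113 0.118 ] [0.4822 0.303  0.116 ] [0.5021 0.3399 0.2651]
pin_grip 0.86 [0.4942 0.3099 0.0933]
pin_collar 0.74 [0.4985 0.3097 0.067 ]
shift cm [-0.5607  0.2248 -1.252 ] turn [0.002  0.009  0.0146] q6 -0.9019302463206555 t 10.075 F [0.1133 0.7654 0.5003]
```

View pics/w4.png

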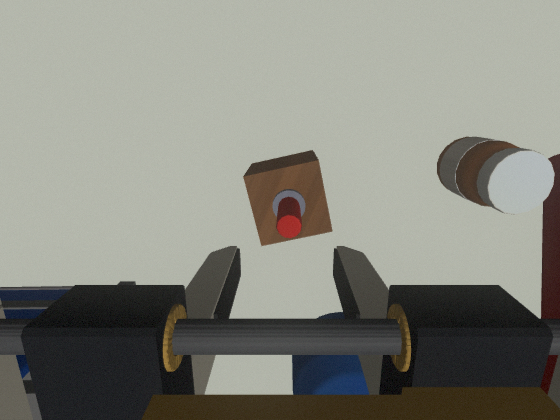

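The pin stands between the fingers, with its grip top at (289,226) and its collar around (289,205). The tool is a little too far in +x.

Run:
```python
from h import *
m=camera_model("wrist");K,R,t=[np.array(m[k]) for k in ("intrinsics","R","t")];c0=-R.T@t
for u,v,z in ((289,226.5,.118),(289,204,.07)):
    r=R.T@np.linalg.solve(K,[u,v,1]); print(c0+r*(z-c0[2])/r[2])
need([.495,.3105,.077])
```

```text
[0.49829354 0.31200119 0.118     ]
[0.49679571 0.31265842 0.07      ]
shift cm [-0.66071767  0.07484245 -8.55195346] turn [0.00198975 0.00903732 0.01463509] q6 -0.9019302463206555 t 10.075 F [0.11334837 0.76544117 0.50025094]
```

apply_moves --commands '[-0.5,0.2,-2,0,0.01,0.01,5,0,0,0,0,0,0,5]'

```text
t: 10.32
tool_pos: [0.498, 0.3111, 0.1433]
orientation: [0.297, 3.126, -0.001]
force: [-0.1, -0.4, -1.2]
opening: 0.0505
```

```bash
python3 -c "
from h import *
need([.4965,.312,.077])"
```

```text
shift cm [-0.14655274  0.08675142 -6.62922335] turn [0.00066629 0.00112063 0.00602455] q6 -0.9094386867170449 t 10.325 F [-0.1179134  -0.36705472 -1.21458901]
```

apply_moves --commands '[-0.1,0.1,-3,0,0,0.006,5,0,0,-2,0,0,0,5,0,0,-0.8,0,0,0,5,0,0,0,0,0,0,5]'

```text
t: 10.82
tool_pos: [0.4985, 0.3122, 0.0855]
orientation: [0.288, 3.124, 0.002]
force: [-0.1, -0.5, 0.1]
opening: 0.05
```

```bash
python3 -c "
from h import *
need([.4965,.312,.077])"
```

```text
shift cm [-0.1953363  -0.01647554 -0.85126758] turn [-0.0006887   0.00400154  0.00089339] q6 -0.913153788695909 t 10.825 F [-0.06531841 -0.49290094  0.13592328]
```

apply_moves --commands '[-0.2,0,-0.7,0,0,0,5,0,0,-0.1,0,0,0,3,0,0,0,0,0,0,1,0,0,0,0,0,0,1,0,0,0,0,0,0,1,0,0,0,0,0,0,1]' --squeeze 30

```text
t: 11.58
tool_pos: [0.4978, 0.3122, 0.0797]
orientation: [0.288, 3.121, 0.003]
force: [0.4, -1.2, -0.6]
opening: 0.0166
```

apply_moves --commands '[0,0,2,0,0,0,1,0,0,4,0,0,0,1,0,0,5,0,0,0,1,0,0,5,0,0,0,1,0,0,1.5,0,0,0,1,0,0,0,0,0,0,1]'

```text
t: 12.32
tool_pos: [0.4973, 0.3127, 0.266]
orientation: [0.287, 3.117, 0.009]
force: [0.4, 0.1, -0.9]
opening: 0.0166
```

```bash
cat > g.py <<'E'
from h import *
np.set_printoptions(precision=4,suppress=True)
st=read_state(); p=st["tool_pos"]; T=Ro.from_rotvec(st["orientation"])
for c in ("scene","top"):
    im,d=read_camera(c); cv2.imwrite(f"pics/{c}g.png",im)
    m=camera_model(c)
    for n in ("pin_grip","pin_tip","pin_collar"):
        for r in spot_point(n,c)[:1]: q=w(c,r["point"]); print(c,n,round(r["conf"],2),q,"tool frame mm",T.inv().apply(q-p)*1000)
# project expected tip into scene view
m=camera_model("scene");K,R,t=[np.array(m[k]) for k in ("intrinsics","R","t")]
for dz in (-.0697,-.0147,.0335): 
    q=K@(R@(p+[0,0,dz])+t); print("expected px",q[:2]/q[2])
need([*b2w(-.072,0),p[2]])
q=K@(R@(p)+t); u,v=(q[:2]/q[2]).astype(int); im=cv2.imread("pics/sceneg.png")
u0,v0=max(u-40,0),max(v-30,0); print("crop",u0,v0); cv2.imwrite("pics/gcrop.png",cv2.resize(im[v0:v0+60,u0:u0+80],None,fx=10,fy=10,interpolation=cv2.INTER_CUBIC))
E
python3 g.py
```

```text
scene pin_grip 0.76 [0.4972 0.3057 0.2797] tool frame mm [ -1.2651  -6.8287 -13.7196]
scene pin_tip 0.71 [0.497  0.3124 0.1983] tool frame mm [ 0.9468 -0.8521 67.6634]
scene pin_collar 0.53 [ 0.5051  0.4817 -0.0024] tool frame mm [ 26.0966 165.8084 269.2293]
expected px [413.8378 258.1817]
expected px [419.4478 242.9961]
expected px [424.7747 228.5767]
shift cm [  8.3964 -29.9362   0.325 ] turn [-0.002   0.0068  0.0007] q6 -0.9121907568120527 t 12.725 F [-0.4494 -0.3017 -0.9078]
crop 381 208
```

View pics/gcrop.png

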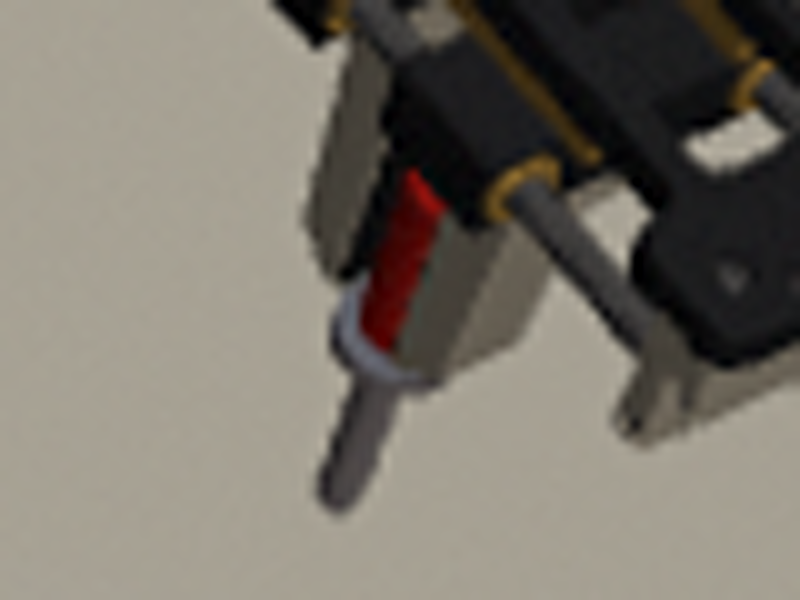

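The crop shows the pin held upright. Its tip is at crop (335,505), which is image (414.5,258.5) and agrees with the expected (413.8,258.2). I'll carry it over the hole.

apply_moves --commands '[1.2,-4,0,0,0,0,1,1.5,-5.5,0,0,0,0,1,1.5,-5.5,0,0,0,0,1,1.5,-5,0,0,0,0,1,1.3,-4,0,0,0,0,1,0.6,-2,0,0,0,0,1,0,0,0,0,0,0,1]'

```text
t: 13.6
tool_pos: [0.5713, 0.044, 0.2576]
orientation: [-0.286, -3.128, -0.002]
force: [-0.8, 0.2, -0.5]
opening: 0.0164
```

```bash
python3 -c "
from h import *
need([.5805,.012,.235])"
```

```text
shift cm [ 0.92468204 -3.20073542 -2.26193778] turn [-0.00118209 -0.0001508  -0.00114029] q6 -1.4020338824111915 t 13.6 F [-0.80576547  0.17179198 -0.47058904]
```

apply_moves --commands '[0.8,-2.8,-1,0,0,0,1,0.1,-0.4,-1.3,0,0,0,1,0,0,0,0,0,0,1]'

```text
t: 13.98
tool_pos: [0.5795, 0.0142, 0.2328]
orientation: [-0.283, -3.126, -0.004]
force: [0.5, 0.9, -0.8]
opening: 0.0165
```

```bash
cat > k.py <<'E'
from h import *
np.set_printoptions(precision=4,suppress=True)
m=camera_model("wrist"); st=read_state(); im,d=read_camera("wrist"); cv2.imwrite("pics/w5.png",im[150:350,150:430]); 
K,R,t=[np.array(m[k]) for k in ("intrinsics","R","t")]
p=st["tool_pos"]
for q in (p-[0,0,.0697],[*b2w(-.072,0),.1485],[*b2w(-.072,0),.14]):
    x=K@(R@np.array(q)+t); print("px",x[:2]/x[2])
cv2.imwrite("pics/w5.png",cv2.resize(im[170:300,200:380],None,fx=4.4,fy=4.4,interpolation=cv2.INTER_CUBIC))
for n in ("bin_hole","pin_tip"):
    for r in spot_point(n,"wrist")[:1]: print(n,r["conf"],w("wrist",r["point"],m))
need([.5805,.012,.235])
E
python3 k.py
```

```text
px [286.3915 220.6046]
px [284.4813 215.8861]
px [284.5107 212.7069]
bin_hole 0.72 [0.5784 0.0125 0.1389]
pin_tip 0.84 [0.5749 0.0151 0.1629]
shift cm [-0.0036 -0.2251  0.0139] turn [-0.0024  0.0012 -0.0034] q6 -1.4563157190016582 t 14.125 F [ 0.1153  0.2269 -0.5264]
```

View pics/w5.png

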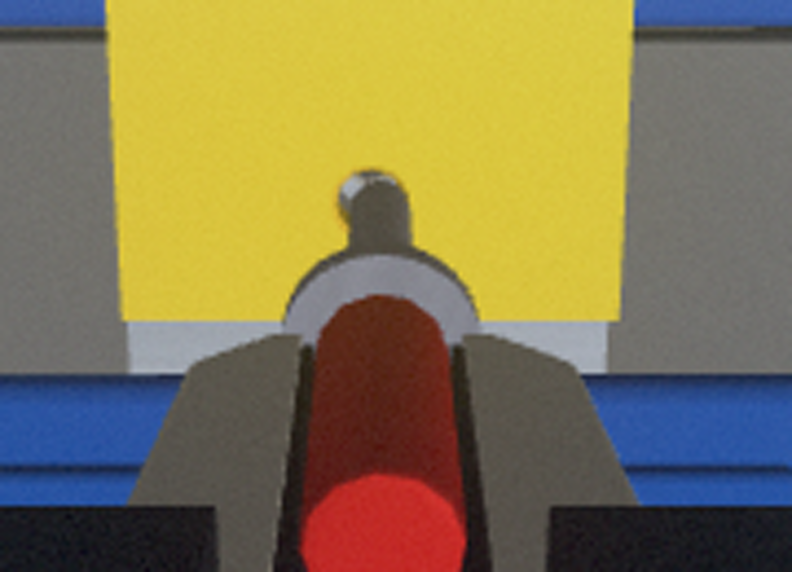

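The crop shows the tip just beside the tongue hole. The hole is centred at about crop (371,202) and the shank at x≈380, so the tip needs about 1.7 mm towards −y. The tongue (mid x≈370) lines up with the plate (mid x≈368).

apply_moves --commands '[0,-0.2,-0.6,0,0,0,1,0,0,-0.5,0,0,0,1,0,0,0,0,0,0,1]'

```text
t: 14.5
tool_pos: [0.5808, 0.0135, 0.2242]
orientation: [0.279, 3.126, 0.004]
force: [-0.1, -0.8, -0.5]
opening: 0.0167
```

```bash
python3 -c "
from h import *
need([*b2w(-.072,0),.218])"
```

```text
shift cm [-0.06063782 -0.08852537 -0.62064844] turn [-0.00252536  0.00291042 -0.0050739 ] q6 -1.459495549698183 t 14.5 F [-0.1344862  -0.77996057 -0.52357294]
```

apply_moves --commands '[-0.05,-0.1,-0.3,0,0,0,1,0,0,0,0,0,0,1]'

```text
t: 14.75
tool_pos: [0.5803, 0.0125, 0.2211]
orientation: [0.279, 3.126, 0.004]
force: [1.1, 0.1, 0.3]
opening: 0.0169
```

```bash
python3 -c "
from h import *
need([*b2w(-.072,0),.218])"
```

```text
shift cm [-0.00530241  0.00985944 -0.30634758] turn [-0.0025655   0.00291665 -0.00511723] q6 -1.4613483514110595 t 14.75 F [1.10952653 0.06844975 0.25196674]
```

apply_moves --commands '[0,0,-0.3,0,0,0,1,0,0,-0.3,0,0,0,1]'

```text
t: 15.0
tool_pos: [0.5816, 0.0123, 0.2171]
orientation: [0.279, 3.123, 0.004]
force: [-1.2, -0.4, 13.8]
opening: 0.0172
```

apply_moves --commands '[0,0,-0.3,0,0,0,1,0,0,-0.2,0,0,0,1]'

```text
t: 15.25
tool_pos: [0.5832, 0.0121, 0.2159]
orientation: [0.279, 3.117, 0.004]
force: [0.8, -0.4, -0.1]
opening: 0.0165
```

apply_moves --commands '[0,0,-0.2,0,0,0,1,0,0,-0.2,0,0,0,1]'

```text
t: 15.5
tool_pos: [0.5831, 0.012, 0.2113]
orientation: [0.279, 3.117, 0.004]
force: [0.6, -0.6, -1.1]
opening: 0.0166
```

apply_moves --commands '[0,0,-0.2,0,0,0,1,0,0,-0.2,0,0,0,1]'

```text
t: 15.75
tool_pos: [0.5827, 0.012, 0.2061]
orientation: [0.279, 3.119, 0.004]
force: [0.1, 0.6, -0.4]
opening: 0.0166
```

```bash
python3 -c "
from h import *
need([*b2w(-.072,0),.1585])"
```

```text
shift cm [-0.2468381   0.05751281 -4.76114639] turn [-0.00185866  0.01072578 -0.00467798] q6 -1.461421137885545 t 15.75 F [ 0.11871735  0.581848   -0.38607787]
```

apply_moves --commands '[0,0,-0.3,0,0.01,0,1,0,0,-0.4,0,0,0,1]'

```text
t: 16.0
tool_pos: [0.583, 0.0118, 0.1988]
orientation: [0.28, 3.129, 0.002]
force: [0.6, -0.0, -0.9]
opening: 0.0166
```

apply_moves --commands '[0,0,-0.4,0,0,0,1,0,0,-0.4,0,0,0,1]'

```text
t: 16.25
tool_pos: [0.5829, 0.0119, 0.19]
orientation: [0.28, 3.129, 0.003]
force: [0.8, -0.6, -0.0]
opening: 0.0166
```

apply_moves --commands '[0,0,-0.4,0,0,0,1,0,0,-0.3,0,0,0,1]'

```text
t: 16.5
tool_pos: [0.5828, 0.0118, 0.1824]
orientation: [0.28, 3.129, 0.002]
force: [-0.5, -1.1, 0.1]
opening: 0.0169
```

apply_moves --commands '[0,0,-0.2,0,0,0,1,0,0,-0.2,0,0,0,1]'

```text
t: 16.75
tool_pos: [0.5829, 0.0118, 0.1781]
orientation: [0.28, 3.129, 0.002]
force: [1.1, -0.4, -1.3]
opening: 0.0167
```

apply_moves --commands '[0,0,-0.3,0,0,0,1,0,0,-0.3,0,0,0,1]'

```text
t: 17.0
tool_pos: [0.583, 0.0119, 0.1719]
orientation: [0.28, 3.129, 0.003]
force: [0.2, -0.9, -1.2]
opening: 0.0167
```

apply_moves --commands '[0,0,-0.4,0,0,0,1,0,0,-0.2,0,0,0,1]'

```text
t: 17.25
tool_pos: [0.5829, 0.0118, 0.1653]
orientation: [0.28, 3.129, 0.002]
force: [0.1, -1.5, -0.4]
opening: 0.0163
```

apply_moves --commands '[0,0,-0.2,0,0,0,1]'

```text
t: 17.38
tool_pos: [0.5829, 0.0119, 0.1631]
orientation: [0.28, 3.129, 0.003]
force: [0.7, -0.9, -0.1]
opening: 0.0162
```

apply_moves --commands '[0,0,-0.1,0,0,0,1]'

```text
t: 17.5
tool_pos: [0.5833, 0.0119, 0.1629]
orientation: [0.28, 3.128, 0.003]
force: [-1.2, -0.3, 7.7]
opening: 0.0162
```

apply_moves --commands '[0,0,-0.1,0,0,0,1]'

```text
t: 17.62
tool_pos: [0.5836, 0.0119, 0.1628]
orientation: [0.28, 3.127, 0.003]
force: [-2.1, -0.3, 6.5]
opening: 0.0167
```

apply_moves --commands '[0,0,-0.1,0,0,0,1]'

```text
t: 17.75
tool_pos: [0.5837, 0.0119, 0.1628]
orientation: [0.28, 3.126, 0.003]
force: [-3.4, 0.4, 6.7]
opening: 0.0162
```

apply_moves --commands '[0,0,0,0,0,0,2.5,0,0,0,0,0,0,4,0,0,0,0,0,0,4,0,0,0,0,0,0,4,0,0,2,0,0,0,4,0,0,4,0,0,0,4,0,0,2,0,0,0,4]'

```text
t: 18.62
tool_pos: [0.582, 0.0121, 0.2453]
orientation: [-0.28, -3.128, -0.003]
force: [-0.1, -0.7, 0.9]
opening: 0.0399
```

Run:
```python
from h import *
np.set_printoptions(precision=4,suppress=True)
m=camera_model("wrist"); im,d=read_camera("wrist"); cv2.imwrite("pics/w6.png",im)
for n in ("pin_grip","pin_collar"):
    for r in spot_point(n,"wrist")[:1]: print(n,r["conf"],w("wrist",r["point"],m))
need([*b2w(-.072,0),.3])
```

```text
pin_grip 0.92 [0.5764 0.0133 0.1743]
pin_collar 0.8 [0.5862 0.0117 0.1479]
shift cm [-0.1876  0.0492  5.6339] turn [-0.0019 -0.0009 -0.0048] q6 -1.4607230530841497 t 18.775 F [-0.4698 -0.1964 -0.3666]
```

View pics/w6.png

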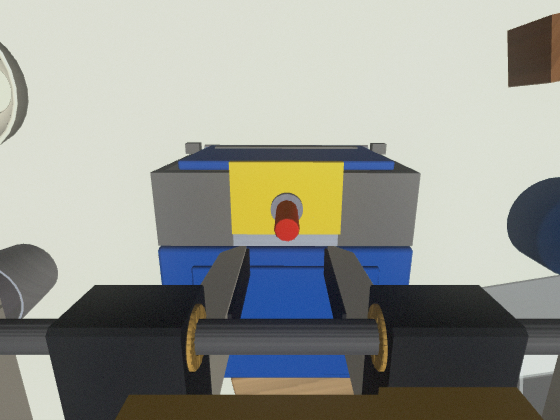

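The pin stands seated in the tongue at (287,208), and the flap is shut. I'll back the arm away and check the seating from the scene and top cameras.

apply_moves --commands '[0,0,5,0,0,0,4,-2,4,5,0,0,0,4,-2,5,0,0,0,0,4,-2,5,0,0,0,0,4,-2,5,0,0,0,0,4,0,0,0,0,0,0,4,0,0,0,0,0,0,4]'

```text
t: 19.65
tool_pos: [0.4966, 0.2052, 0.337]
orientation: [-0.282, -3.116, -0.001]
force: [1.1, 0.3, 0.2]
opening: 0.0402
```

Run:
```python
from h import *
np.set_printoptions(precision=4,suppress=True)
for c in ("scene","top"):
    im,d=read_camera(c); P=cloud(c,d); hsv=cv2.cvtColor(im,cv2.COLOR_BGR2HSV); B=(P[...,:2]-O)@np.c_[BX,BY]
    red=((hsv[...,0]<6)|(hsv[...,0]>174))&(hsv[...,1]>120)&(np.hypot(B[...,0]+.072,B[...,1])<.05)&(d>0)
    print(c,red.sum(),"grip zmax",P[red][:,2].max() if red.any() else None, B[red].mean(0)*1000)
    y=(abs(hsv[...,0].astype(int)-25)<8)&(hsv[...,1]>150)&(np.hypot(B[...,0]+.08,B[...,1])<.08)
    print("tongue",cv2.minAreaRect((B[y]*1000).astype(np.float32))[:2],np.percentile(P[y][:,2],[10,50,90]))
    for n in ("pin_collar","stove","jar","bowl","tongs","cup_big"):
        for r in spot_point(n,c)[:1]: print(n,round(r["conf"],2),w(c,r["point"]))
    if c=="scene": cv2.imwrite("pics/end.png",cv2.resize(im[150:270,250:410],None,fx=5,fy=5,interpolation=cv2.INTER_CUBIC))
```

```text
scene 102 grip zmax 0.20338148835797998 [-68.7684   2.6644]
tongue ((-79.05519104003906, -0.8301506042480469), (60.69915008544922, 91.57435607910156)) [0.1457 0.1487 0.1511]
pin_collar 0.7 [0.5807 0.0127 0.1495]
stove 0.93 [ 0.6946  0.3321 -0.0002]
jar 0.71 [ 0.5053  0.4779 -0.0061]
bowl 0.62 [ 0.4217 -0.3057  0.0026]
tongs 0.65 [ 0.5038 -0.4921  0.0011]
cup_big 0.57 [ 0.6445 -0.3481 -0.0018]
top 26 grip zmax 0.2073287575959578 [-74.7222   1.1624]
tongue ((-80.93415832519531, 1.033905029296875), (58.12790298461914, 86.47162628173828)) [0.1453 0.1489 0.1522]
pin_collar 0.57 [0.5798 0.0155 0.1529]
stove 0.87 [0.6936 0.3342 0.0034]
jar 0.51 [0.5084 0.484  0.0002]
bowl 0.75 [ 0.4198 -0.3016  0.0007]
tongs 0.83 [ 0.508  -0.4916  0.0016]
```

View pics/end.png

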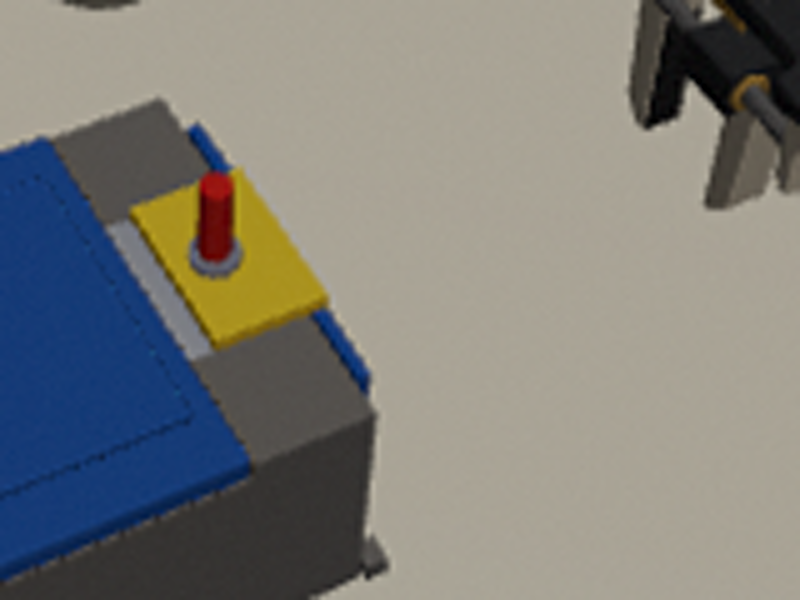

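The last crop shows the pin upright at (215,230) with its collar flat on the tongue, the flap shut and the gripper clear. I'm handing the job in.

```bash
python3 -c "
from plant import *
print(close_job())"
```

```text
the job is handed in; nothing more can be done
None
```

The flap is shut and the lock pin is in and released. The job was handed in at about 20 s of the 72 s allowed, with the robot touching nothing.

- **Flap:** I pushed it shut to its stop, with a contact force of about 17 N. I then pushed the tongue's edge with the closed fingertips until its hole lined up, about 13 mm towards −y, using 3–5 N.
- **Pin:** I took it from the holder, and the tip first touched the tongue at about 14 N before sliding about 3 mm in x into the hole. It then went down through both plates almost without force. The collar met the tongue at about 8 N, within 0.5 mm of the expected height.
- **Last checks:** The tongue lies flat at about 148.7 mm (nominal 148.5). The last picture shows the pin upright with its collar flat on the tongue. The bowl, jar, stove and tongs stayed in place within the measurement noise, and so did the cups (scene camera only).
- **Disagreements:** The cameras differed by a few mm. The grip's top read 203 mm from the scene camera and 207 mm from above, against about 201.5 mm nominal; I take this as noise on a small object. One automatic tongue measurement was thrown off by stray points, so I redid it from the picture edges.

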